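# Fit a filter element behind the sprung hatch of a shock filling unit

### The arm

A 6-joint arm with a two-finger parallel gripper is mounted at the origin on the work surface. World frame = base frame: x ahead of the robot, y to its left, z up, the work surface at z = 0. Lengths are in m, angles in rad, forces in N, time in s.
With the tool pointing down it reaches from about 0.35 to 0.725 m from the base axis. Payload 4.3 kg.
Tool frame: the origin (TCP) lies on the centre line of the jaws, within the pads' length; the fingertips stand 19 mm ahead of it and the grasp point (between the pads) is the TCP; x points along the fingers, z is the direction in which the jaws open and shut, and the axes are right-handed (so a half turn about x gives the same grasp; the last joint's range is limited). The gripper opens to 85 mm and grips with 20 to 120 N. Pads are 22 mm wide; open, the fingers measure 114 mm over their backs; the gripper's body (76 mm by 85 mm) begins 54 mm behind the grasp point. The pads swing forward as they close: fully open they stand 13 mm farther back than shut.
Start: joints at [1.054, 0.377, 0.081, 1.274, 0, 1.46], TCP at [0.228, 0.528, 0.25] pointing down, gripper open.
Joint ranges: [-2.72, 2.72], [-0.84, 1.66], [-1.02, 1.22], [-1.77, 2.12], [-1.37, 1.28], [-3.14, 3.14]. Speed limits (rad/s): [2.57, 2.57, 3.14, 3.14, 3.14, 3.14].

### API

Orientations are given as a 3x3 rotation matrix whose columns are the frame's x, y, z axes.
In Python, from rig import ctrl gives the robot as it stands.
- The arm moves only by the tool carry_out, never from a script. Its arguments are lists of equal length, an entry for each row: "travel": the shift along the tool's x, y, z in mm, a list of three; "turn": the turn about the tool's x in degrees; "gripper": the closure, from 0 (fully open) to 1 (shut). A call has 1 to 10 rows; each row is the pose to reach, as a shift and turn from the pose measured when the call began, along the tool's axes at that moment; what a row does not reach only later rows make up. A row lasts 1/10 s, in which the tool goes at most 50 mm and 8.59 degrees, less where a joint would pass 70% of its speed; a pose out of reach is approached as far as the arm can. A call with a gripper value outside its range is refused whole. The fingers move at their own pace and stop on an object; the grip force is fixed at half the most. Time passes only in rows, so rows that repeat a pose let the fingers close. It gives the time, the measured TCP pose, the force and the opening at its end, in the units of the state.
- ctrl.observe(): the state, without advancing time (a new reading comes with each control period).
- ctrl.get_image(name): name is "side" or "top"; returns (picture, depth): 384x512x3 uint8, red, green, blue; 384x512 float32, m along the optical axis (not along the pixel's ray), 0 where there is no reading.
- ctrl.camera_params(name): a dict with "vfov" (degrees; the focal length in pixels is half the picture's height over the tangent of half this angle, whatever the lens; pixels are square), "cx", "cy" (the principal point, pixels), "extrinsics" (4x4, takes a point from world to camera coordinates). Camera axes: x right, y up, looking along -z (the intrinsics and any distortion apply to the point x, -y, -z); pixel columns grow to the right and rows downward; lengths in m; the calibration is good to about 2 mm. A picture is of the moment at which its call begins. camera_params takes no time and is no camera call.
- ctrl.hand_in(): hands the job in, once; it reports no verdict.
Trained networks look in the newest picture that a camera, given by its name, has taken for a name from the list of things; names that differ only in an ending like _2 or _b are one class to them, and where a whole thing is asked for, a point or a joint stands for the part that bears it (a point fixed in the world has none). Each returns a list of dicts, best first, with "conf" (0 to 1); they miss things now and then, are a little off and sometimes report something else, mostly with a low value. They report only what shows in the picture. A call takes as long as a camera call.
- ctrl.search_frame(name, camera): "point" ([column, row] in pixels, amid what is visible of it).
The state is a dict: "t": time; "joint_pos": joint angles; "dq": joint speeds; "tau": joint torques, N m; "tcp_pos": TCP position; "tcp_rot": TCP orientation; "force": force on the tool from outside, world axes, zero at the start; "ft_torque": the same for the moment, N m; "width": finger opening in m.
Only numpy, scipy, OpenCV 4.12 (cv2) and the standard library are available. Lean on these libraries where they do the work, as an engineer would, in place of code of your own. Each camera call takes 0.05 s, during which the arm holds its last target. There are 200 camera calls.

### The job

Fit the small filter element into the filter unit: press the unit's latch button gently, by feel, until the catch lets go, and let the hatch spring fully open on its own without touching it. Then put the small element, knob up, into the well and press it steadily down until its flange sits fully home on the rim, never forcing the button or the element; let go and leave the hatch open, ready for priming. Leave the larger element, the oil bottle and the spanner where they are.

Things in the scene. Friction and masses are not known exactly. Their poses are not given: they have to be found in the camera images.
- unit: Fixed grey filter unit, 220 (x) x 260 (y) x 140 (z) mm; origin: centre of its underside, z up. Its deck (top) has an opening 150 (x) x 135 (y) mm at x 0, y +37.5, shut by the hatch; under it a compartment 50 mm deep, its floor the rim plate with the well. Latch button at x 0, y -85. The robot must never push the unit or its button with over 20 N.
- button_axis (a point): Point on the deck on the vertical axis of the latch button, 55 mm from the hatch's free edge; axes as the unit's. The button is a black plunger 27 mm across in a steel sleeve 36 mm across, which is screwed in to a different height on each unit: the unpressed button's top is 12 to 28 mm above this point (find it by feel), the sleeve's end 10 mm below that top.
- button_foot (a point): Point on the same axis, 20 mm below the deck. How the button behaves: it goes straight down against a spring, 3.5 N at first touch, about 7.5 N at the end; the catch lets go 5 to 6 mm down; a hard stop comes at 7 mm. 10 N is plenty, over 20 N breaks it. Keep it down until the hatch is seen to rise; after that it need not be held.
- hatch (a joint): Hatch angle, rad: 0 shut and latched, 1.95 fully open. Its spring swings it open in about a second once the catch lets go. Never more than 1.5 N between hatch and robot. It swings up and away from the button: a gripper over the button stays clear if nothing of it reaches more than 50 mm from the button's axis towards the unit's +y.
- hatch_edge (a point): Middle of the hatch's free edge, outer face. The hatch is an aluminium plate 146 (x) x 131 (y) x 6 mm, shut flush with the deck; it hinges along the unit's x at y +105 mm, deck height. Open, it leans out beyond the hinge and rises to 125 mm above the deck, so 67 mm and more to the +y side of the well's axis.
- well_mouth (a point): Centre of the well's mouth on the rim plate, 90 mm above the bench, 50 mm below the deck; axes as the unit's. Round well 47 mm across, 3 mm chamfer, 72 mm deep. A friction-held black seal carrier in it stops the element with its flange 6 to 12 mm above the rim (it differs); it yields at about 8 N of push and stays put. Home: flange on the rim plate, no further travel.
- element_center (a point): Centre (48 mm above the foot) of the small filter element to be fitted, upright on the bench, z up. Body 44 mm across, 60 mm high, paper with black caps, 3 mm foot chamfer; flange 58 mm across, 4 mm thick, underside 12 mm above this point; grip knob 22 mm across, 16 to 48 mm above this point. 0.17 to 0.29 kg. Home: 12 mm below well_mouth.
- element: The same small element; origin at the centre of its foot, z up along its axis. Never press it on the unit with more than 30 N.
- big_element: Bystander: larger element of the same make, which does not fit: 68 mm across, flange 80 mm across, 106 mm high, upright on the bench. Origin: centre of its foot. It and the small element may have changed places.
- oil_bottle: Bystander: white oil bottle, 68 mm across, 190 mm high, standing beyond the work. Origin: centre of its foot.
- spanner: Bystander: steel spanner, 180 mm long, lying flat on the bench along its x axis. Origin: its middle, underside.

How it is judged:
By the outcome, as a careful person would: the job done as asked, in the order asked, and still so for the second after the job is handed in, with the robot touching nothing.
It also fails if it takes over 72 s, if anything falls off the work surface, if the arm or the gripper's body presses on something with over 40 N, if the wrist force passes 120 N, or if a joint passes its speed limit or range.

## Working session

There is one attempt and no reset: what is moved stays moved. The work goes in short steps, Python scripts to look and compute and a tool call to move; the robot and the scene stay as the last step left them, time stands still between calls to the robot, and variables do not carry over. Pictures are saved under pics/ and viewed, about 8 in all and at most 12, crops included, and the job is handed in when it is done.

Besides the shell and the picture viewer there is one more tool, called as a command line: name --pt "numbers of a row" for each row, then --argument value for the rest. carry_out: Moves the arm, as the interface text tells. Its arguments: {"type":"object","properties":{"travel":{"type":"array","items":{"type":"array","items":{"type":"number"}}},"turn":{"type":"array","items":{"type":"number"}},"gripper":{"type":"array","items":{"type":"number"}}},"required":["travel","turn","gripper"]}

```bash
ls; mkdir -p pics; cat > h.py <<'E'
import numpy as np, cv2
from rig import ctrl
def snap(n,f=None):
    im,d=ctrl.get_image(n)
    if f: cv2.imwrite('pics/'+f,im[:,:,::-1])
    return im,d
def unproj(n,d,uv,depth=None):
    p=ctrl.camera_params(n); f=192/np.tan(np.radians(p['vfov'])/2)
    uv=np.atleast_2d(uv).astype(float)
    z=np.array([d[int(round(v)),int(round(u))] for u,v in uv]) if depth is None else depth
    c=np.c_[(uv[:,0]-p['cx'])/f*z,-(uv[:,1]-p['cy'])/f*z,-z,np.ones(len(uv))]
    return (np.linalg.inv(p['extrinsics'])@c.T).T[:,:3]
def cloud(n,d):
    v,u=np.mgrid[0:384,0:512]; P=unproj(n,d,np.c_[u.ravel(),v.ravel()],d.ravel()).reshape(384,512,3)
    P[d==0]=np.nan; return P
def st():
    s=ctrl.observe(); print('t',round(s['t'],2),'p',np.round(s['tcp_pos'],4),'F',np.round(s['force'],2),'w',round(s['width'],4)); return s
E
python3 - <<'E'
from h import *
s=st(); print(s['tcp_rot'])
for n in('side','top'):
    p=ctrl.camera_params(n); print(n,p)
    im,d=snap(n,n+'0.png')
    P=cloud(n,d); np.save(n+'0.npy',P)
    for o in('unit','button_axis','hatch_edge','element','big_element','oil_bottle','spanner'):
        print(o,[(np.round(r['point']).tolist(),round(r['conf'],2),np.round(unproj(n,d,r['point'])[0],3).tolist()) for r in ctrl.search_frame(o,n)[:2]])
a=cv2.imread('pics/side0.png');b=cv2.imread('pics/top0.png')
cv2.imwrite('pics/both0.png',cv2.resize(np.vstack([a,b]),None,fx=.78,fy=.78))
E
```

```text
pics
t 0.0 p [0.2272 0.5275 0.2493] F [-0.12  0.33  0.25] w 0.0852
[[-1.02673854e-03 -9.18399351e-01  3.95653357e-01]
 [-1.81475626e-03  3.95654625e-01  9.18397585e-01]
 [-9.99997826e-01  2.24939793e-04 -2.07290482e-03]]
side {'vfov': 49.62245805309259, 'cx': 252.54354778449945, 'cy': 194.80105062235384, 'extrinsics': array([[ 8.33268307e-01, -5.52868815e-01,  4.71984175e-05,
        -4.89578874e-01],
       [ 3.14386650e-01,  4.73904924e-01,  8.22541888e-01,
        -2.70703978e-01],
       [-4.54780127e-01, -6.85383247e-01,  5.68704528e-01,
        -1.01227888e+00],
       [ 0.00000000e+00,  0.00000000e+00,  0.00000000e+00,
         1.00000000e+00]])}
unit [([223.0, 172.0], 0.59, [0.55, 0.107, 0.141])]
button_axis [([222.0, 176.0], 0.59, [0.537, 0.089, 0.14])]
hatch_edge [([215.0, 155.0], 0.92, [0.581, 0.208, 0.145])]
element []
big_element [([328.0, 269.0], 0.74, [0.588, -0.333, 0.077])]
oil_bottle [([317.0, 195.0], 0.97, [0.763, -0.087, 0.088])]
spanner [([279.0, 348.0], 0.73, [0.387, -0.405, 0.01])]
top {'vfov': 44.56940076942591, 'cx': 256.75920278068895, 'cy': 191.88317550420177, 'extrinsics': array([[ 4.19515468e-04, -9.99726744e-01,  2.33722379e-02,
        -4.32028680e-02],
       [ 9.81722443e-01,  4.85988925e-03,  1.90256214e-01,
        -5.90985602e-01],
       [-1.90317812e-01,  2.28652351e-02,  9.81456220e-01,
        -1.19623801e+00],
       [ 0.00000000e+00,  0.00000000e+00,  0.00000000e+00,
         1.00000000e+00]])}
unit [([165.0, 187.0], 0.67, [0.586, 0.188, 0.142])]
button_axis [([168.0, 192.0], 0.97, [0.574, 0.181, 0.139])]
hatch_edge [([149.0, 186.0], 0.67, [0.588, 0.229, 0.142])]
element [([310.0, 224.0], 0.77, [0.5, -0.178, 0.092]), ([150.0, 182.0], 0.39, [0.597, 0.226, 0.144])]
big_element [([360.0, 184.0], 0.77, [0.607, -0.313, 0.09])]
oil_bottle [([268.0, 121.0], 0.78, [0.761, -0.069, 0.136])]
spanner [([393.0, 263.0], 0.77, [0.405, -0.416, 0.001])]
```

View pics/both0.png

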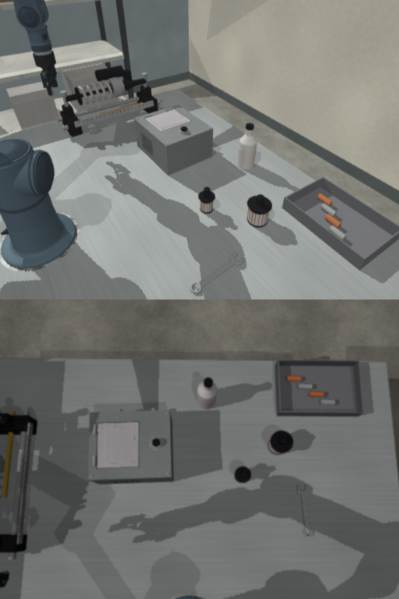

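The side view (upper) shows the unit with the button on its near right end, and the small element left of the big one. In the top view (lower) the button is at about (200,182) full-size, the small element at (310,224) and the big one at (360,184). Next I fit poses from the depth.

```bash
python3 - <<'E'
from h import *
for n in('top','side'):
    P=np.load(n+'0.npy'); X,Y,Z=P[...,0],P[...,1],P[...,2]
    m=(abs(Z-.14)<.006)&(X>.4)&(X<.75)&(Y>-.02)&(Y<.4)
    k,l,s,c=cv2.connectedComponentsWithStats(m.astype(np.uint8)); i=1+np.argmax(s[1:,4]); m=l==i
    q=P[m][:,:2].astype(np.float32); r=cv2.minAreaRect(q*1000); print(n,'deck z',np.median(Z[m]),'rect',r)
    b=(Z>.148)&(Z<.18)&(X>.45)&(X<.7)&(Y>-.02)&(Y<.2)
    pb=P[b]; print('button',len(pb),pb.min(0),pb.max(0),np.median(pb,0))
    for nm,cx,cy in(('small',.5,-.178),('big',.607,-.313)):
        e=np.hypot(X-cx,Y-cy)<.06
        pe=P[e&(Z>.02)]
        zt=np.percentile(pe[:,2],98); t=pe[pe[:,2]>zt-.006]
        print(nm,'ztop',zt,len(t),'top xy mid',(t[:,:2].min(0)+t[:,:2].max(0))/2,t[:,:2].max(0)-t[:,:2].min(0))
        for lo in(.055,.06,.065): 
            f=pe[abs(pe[:,2]-lo)<.003]; print('  ',lo,len(f),f[:,:2].min(0) if len(f) else '',f[:,:2].max(0) if len(f) else '')
a=cv2.imread('pics/top0.png')[140:250,100:400]
cv2.imwrite('pics/crop.png',cv2.resize(a,None,fx=2.6,fy=2.6,interpolation=cv2.INTER_CUBIC))
E
```

```text
top deck z 0.14071685408230694 rect ((592.144775390625, 187.24725341796875), (221.75827026367188, 260.8334045410156), 2.215062379837036)
button 138 [0.51761805 0.05540297 0.14811694] [0.66976669 0.17245567 0.16356687] [0.59294145 0.10078753 0.15764347]
small ztop 0.0991077027709504 49 top xy mid [ 0.50548984 -0.1837263 ] [0.02142357 0.01833826]
   0.055 0  
   0.06 56 [ 0.47814762 -0.20900825] [ 0.53377151 -0.15542131]
   0.065 254 [ 0.47768269 -0.21077108] [ 0.53377151 -0.15540125]
big ztop 0.10913314813982061 73 top xy mid [ 0.61635969 -0.31784773] [0.02403837 0.02428127]
   0.055 1 [ 0.60103883 -0.28815035] [ 0.60103883 -0.28815035]
   0.06 0  
   0.065 0  
side deck z 0.1411781385039701 rect ((590.3194580078125, 188.89678955078125), (223.3504180908203, 270.3752136230469), 2.309264898300171)
button 66 [0.57665826 0.08573854 0.14804562] [0.60825531 0.11710074 0.16048577] [0.59044089 0.09741103 0.15563857]
small ztop 0.0970694642708112 52 top xy mid [ 0.5040493  -0.18245034] [0.0220162  0.02496868]
   0.055 8 [ 0.48202435 -0.20416165] [ 0.50948852 -0.18457836]
   0.06 34 [ 0.47703829 -0.20991667] [ 0.52737298 -0.15245043]
   0.065 197 [ 0.47517245 -0.21236146] [ 0.53155119 -0.15245043]
big ztop 0.10687120944735268 70 top xy mid [ 0.61557298 -0.31638104] [0.02442162 0.02495474]
   0.055 51 [ 0.58296629 -0.34937715] [ 0.63234307 -0.30291916]
   0.06 39 [ 0.58174854 -0.34969947] [ 0.62802402 -0.30154873]
   0.065 31 [ 0.58174854 -0.3509865 ] [ 0.61957907 -0.3098253 ]
```

View pics/crop.png

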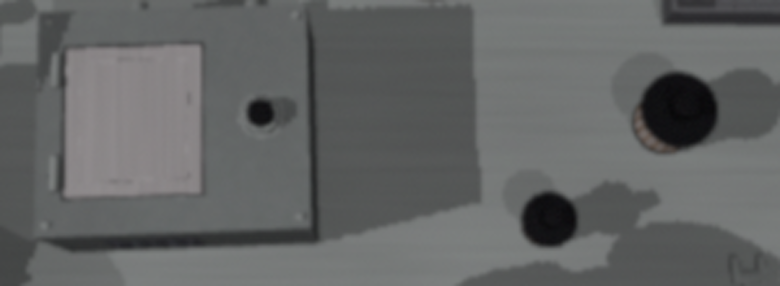

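The crop confirms this: hatch at left, button in its pale sleeve at crop (261,112), small element at (550,219), big at (680,110). The unit centre is about (0.592, 0.187) with a yaw of about +2.2°, and the button is about (0.594, 0.101). Moving above it with the gripper shut.

carry_out --pt "0 -40 -20" --pt "0 -85 -41" --pt "0 -130 -63" --pt "0 -175 -85" --pt "0 -220 -107" --pt "0 -265 -129" --pt "0 -310 -151" --pt "0 -355 -173" --pt "0 -400 -194" --pt "0 -440 -214" --turn '[6.5, 13, 19.5, 26, 32.5, 39, 45.5, 52, 58.5, 64.5]' --gripper '[1, 1, 1, 1, 1, 1, 1, 1, 1, 1]'

```text
t: 1.8
tcp_pos: [0.5484, 0.1554, 0.2505]
tcp_rot: [[0.001, -0.033, 0.999], [0.0, 0.999, 0.033], [-1.0, 0.0, 0.001]]
force: [0.0, 0.3, 0.0]
width: 0.0002
```

```bash
cat >> h.py <<'E'
def to(x,y,z,yaw=None):
    s=ctrl.observe(); R=s['tcp_rot']; d=np.array([x,y,z])-s['tcp_pos']
    print('travel',np.round(R.T@d*1000,1),'yaw of tool z',round(np.degrees(np.arctan2(R[1,2],R[0,2])),2))
E
python3 - <<'E'
from h import *
st(); to(.594,.101,.2)
print(ctrl.observe()['tcp_rot'].round(4))
E
```

```text
t 1.8 p [0.5484 0.1554 0.2505] F [0.04 0.27 0.03] w 0.0002
travel [ 50.5 -55.9  43.8] yaw of tool z 1.88
[[ 9.000e-04 -3.290e-02  9.995e-01]
 [ 2.000e-04  9.995e-01  3.290e-02]
 [-1.000e+00  2.000e-04  9.000e-04]]
```

carry_out --pt "0 -28 22" --pt "10 -56 44" --pt "35 -56 44" --pt "52 -56 44" --pt "52 -56 44" --turn '[0, 0, 0, 0, 0]' --gripper '[1, 1, 1, 1, 1]'

```text
t: 2.3
tcp_pos: [0.5925, 0.1004, 0.1956]
tcp_rot: [[-0.005, -0.032, 0.999], [-0.0, 0.999, 0.032], [-1.0, 0.0, -0.005]]
force: [-0.1, -0.7, -0.5]
width: -0.0
```

```bash
python3 - <<'E'
from h import *
st(); to(.594,.101,.19)
a,_=snap('side');b,_=snap('top')
c=[cv2.resize(np.ascontiguousarray(x[:,:,::-1]),(390,390),interpolation=cv2.INTER_CUBIC) for x in(a[110:230,175:295],b[120:240,130:250])]
cv2.imwrite('pics/c2.png',np.hstack(c))
E
```

```text
t 2.3 p [0.5925 0.1004 0.1956] F [-0.12 -0.74 -0.46] w -0.0
travel [5.6 0.6 1.5] yaw of tool z 1.84
```

View pics/c2.png

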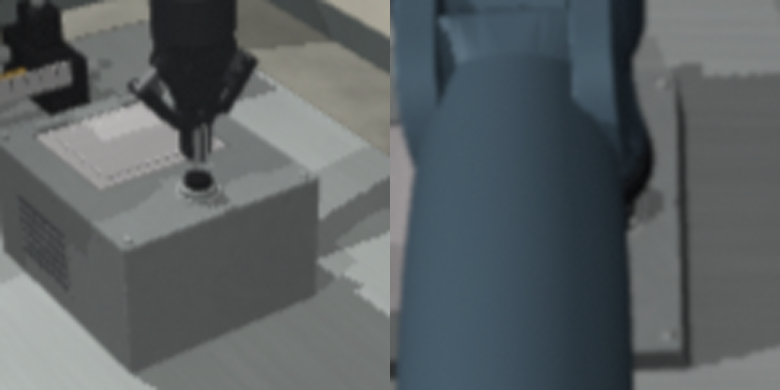

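The fingertips stand centred just above the button (left half, at (200,180)). Now feeling downward.

carry_out --pt "2 0 1" --pt "4 0 1" --pt "6 0 1" --pt "7 0 1" --pt "7 0 1" --turn '[0, 0, 0, 0, 0]' --gripper '[1, 1, 1, 1, 1]'

```text
t: 2.9
tcp_pos: [0.5949, 0.1011, 0.1916]
tcp_rot: [[-0.0, -0.033, 0.999], [0.0, 0.999, 0.033], [-1.0, 0.0, -0.0]]
force: [-0.1, -0.6, 0.7]
width: 0.0001
```

carry_out --pt "1 0 0" --pt "2 0 0" --pt "3 0 0" --pt "3 0 0" --turn '[0, 0, 0, 0]' --gripper '[1, 1, 1, 1]'

```text
t: 3.3
tcp_pos: [0.5948, 0.101, 0.1884]
tcp_rot: [[-0.0, -0.033, 0.999], [0.0, 0.999, 0.033], [-1.0, 0.0, -0.0]]
force: [-0.7, 0.6, 0.1]
width: -0.0001
```

carry_out --pt "1 0 0" --pt "2 0 0" --pt "2 0 0" --turn '[0, 0, 0]' --gripper '[1, 1, 1]'

```text
t: 3.6
tcp_pos: [0.5946, 0.1011, 0.1862]
tcp_rot: [[-0.001, -0.033, 0.999], [0.0, 0.999, 0.033], [-1.0, 0.0, -0.001]]
force: [-0.6, 0.0, 0.4]
width: -0.0004
```

carry_out --pt "1 0 0" --pt "2 0 0" --pt "2 0 0" --turn '[0, 0, 0]' --gripper '[1, 1, 1]'

```text
t: 3.9
tcp_pos: [0.5945, 0.1011, 0.184]
tcp_rot: [[-0.001, -0.033, 0.999], [0.0, 0.999, 0.033], [-1.0, 0.0, -0.001]]
force: [0.9, -0.5, -0.3]
width: 0.0003
```

carry_out --pt "1 0 0" --pt "2 0 0" --pt "2 0 0" --turn '[0, 0, 0]' --gripper '[1, 1, 1]'

```text
t: 4.2
tcp_pos: [0.5944, 0.101, 0.1818]
tcp_rot: [[-0.001, -0.033, 0.999], [0.0, 0.999, 0.033], [-1.0, 0.0, -0.001]]
force: [0.6, 0.1, 0.1]
width: 0.0001
```

carry_out --pt "1 0 0" --pt "1.5 0 0" --pt "1.5 0 0" --turn '[0, 0, 0]' --gripper '[1, 1, 1]'

```text
t: 4.5
tcp_pos: [0.5943, 0.101, 0.1802]
tcp_rot: [[-0.002, -0.033, 0.999], [0.0, 0.999, 0.033], [-1.0, 0.0, -0.002]]
force: [-0.5, 0.2, -0.0]
width: 0.0001
```

carry_out --pt "1 0 0" --pt "1.5 0 0" --pt "1.5 0 0" --turn '[0, 0, 0]' --gripper '[1, 1, 1]'

```text
t: 4.8
tcp_pos: [0.5943, 0.101, 0.1785]
tcp_rot: [[-0.002, -0.033, 0.999], [0.0, 0.999, 0.033], [-1.0, 0.0, -0.002]]
force: [-0.0, -0.4, 0.9]
width: -0.0
```

carry_out --pt "1 0 0" --pt "1.5 0 0" --pt "1.5 0 0" --turn '[0, 0, 0]' --gripper '[1, 1, 1]'

```text
t: 5.1
tcp_pos: [0.5943, 0.101, 0.1773]
tcp_rot: [[-0.001, -0.033, 0.999], [0.0, 0.999, 0.033], [-1.0, 0.0, -0.001]]
force: [-1.1, 0.4, 1.5]
width: -0.0
```

carry_out --pt "0.5 0 0" --pt "1 0 0" --pt "1 0 0" --turn '[0, 0, 0]' --gripper '[1, 1, 1]'

```text
t: 5.4
tcp_pos: [0.5943, 0.101, 0.1769]
tcp_rot: [[-0.001, -0.033, 0.999], [0.0, 0.999, 0.033], [-1.0, 0.0, -0.001]]
force: [-1.8, 0.1, 5.1]
width: 0.0
```

carry_out --pt "0.5 0 0" --pt "1 0 0" --pt "1 0 0" --turn '[0, 0, 0]' --gripper '[1, 1, 1]'

```text
t: 5.7
tcp_pos: [0.5943, 0.101, 0.1764]
tcp_rot: [[-0.0, -0.033, 0.999], [0.0, 0.999, 0.033], [-1.0, 0.0, -0.0]]
force: [-2.1, 0.5, 6.1]
width: 0.0
```

carry_out --pt "0.5 0 0" --pt "1 0 0" --pt "1 0 0" --turn '[0, 0, 0]' --gripper '[1, 1, 1]'

```text
t: 6.0
tcp_pos: [0.5943, 0.101, 0.1759]
tcp_rot: [[0.0, -0.033, 0.999], [0.0, 0.999, 0.033], [-1.0, 0.0, 0.0]]
force: [-2.9, -0.3, 6.1]
width: -0.0
```

carry_out --pt "0.5 0 0" --pt "1 0 0" --pt "1.5 0 0" --pt "2 0 0" --turn '[0, 0, 0, 0]' --gripper '[1, 1, 1, 1]'

```text
t: 6.4
tcp_pos: [0.5943, 0.101, 0.1746]
tcp_rot: [[0.001, -0.033, 0.999], [0.0, 0.999, 0.033], [-1.0, 0.0, 0.001]]
force: [-3.0, -1.0, 6.5]
width: 0.0001
```

carry_out --pt "0.5 0 0" --pt "1 0 0" --pt "1.5 0 0" --pt "1.8 0 0" --turn '[0, 0, 0, 0]' --gripper '[1, 1, 1, 1]'

```text
t: 6.8
tcp_pos: [0.5943, 0.101, 0.1736]
tcp_rot: [[0.001, -0.033, 0.999], [-0.0, 0.999, 0.033], [-1.0, -0.0, 0.001]]
force: [-2.7, 0.1, 7.5]
width: 0.0
```

carry_out --pt "0.5 0 0" --pt "1 0 0" --pt "1.3 0 0" --pt "1.5 0 0" --turn '[0, 0, 0, 0]' --gripper '[1, 1, 1, 1]'

```text
t: 7.2
tcp_pos: [0.5943, 0.101, 0.173]
tcp_rot: [[0.002, -0.033, 0.999], [-0.0, 0.999, 0.033], [-1.0, -0.0, 0.002]]
force: [-2.6, -1.3, 7.9]
width: -0.0002
```

```bash
cat > hz.py <<'E'
from h import *
s=st(); P=np.load('side0.npy'); im,d=snap('side','h%d.png'%int(s['t']*100)); Q=cloud('side',d)
print('hatch pts above deck', int(((Q[...,2]>.17)&(abs(Q[...,0]-.59)<.08)&(Q[...,1]>.19)&(Q[...,1]<.42)).sum()))
E
python3 hz.py
```

```text
t 7.2 p [0.5943 0.101  0.173 ] F [-2.59 -1.28  7.95] w -0.0002
hatch pts above deck 0
```

carry_out --pt "0.5 0 0" --pt "1 0 0" --pt "1.3 0 0" --pt "1.5 0 0" --pt "1.5 0 0" --turn '[0, 0, 0, 0, 0]' --gripper '[1, 1, 1, 1, 1]'

```text
t: 7.75
tcp_pos: [0.5943, 0.101, 0.1724]
tcp_rot: [[0.003, -0.033, 0.999], [-0.0, 0.999, 0.033], [-1.0, -0.0, 0.003]]
force: [-3.2, -0.2, 7.3]
width: -0.0001
```

```bash
python3 hz.py
```

```text
t 7.75 p [0.5943 0.101  0.1724] F [-3.16 -0.2   7.35] w -0.0001
hatch pts above deck 0
```

carry_out --pt "0.5 0 0" --pt "1 0 0" --pt "1.5 0 0" --pt "1.7 0 0" --pt "1.7 0 0" --turn '[0, 0, 0, 0, 0]' --gripper '[1, 1, 1, 1, 1]'

```text
t: 8.3
tcp_pos: [0.5944, 0.1011, 0.171]
tcp_rot: [[0.003, -0.033, 0.999], [-0.0, 0.999, 0.033], [-1.0, -0.0, 0.003]]
force: [-2.3, 0.2, 5.8]
width: 0.0003
```

```bash
python3 hz.py
```

```text
t 8.3 p [0.5944 0.1011 0.171 ] F [-2.29  0.19  5.77] w 0.0003
hatch pts above deck 50
```

The hatch is rising, so I hold still while it swings.

carry_out --pt "0.5 0 0" --pt "0.5 0 0" --pt "0.5 0 0" --pt "0.5 0 0" --pt "0.5 0 0" --pt "0.5 0 0" --pt "0.5 0 0" --pt "0.5 0 0" --pt "0.5 0 0" --pt "0.5 0 0" --turn '[0, 0, 0, 0, 0, 0, 0, 0, 0, 0]' --gripper '[1, 1, 1, 1, 1, 1, 1, 1, 1, 1]'

```text
t: 9.35
tcp_pos: [0.5945, 0.101, 0.1712]
tcp_rot: [[0.004, -0.033, 0.999], [-0.0, 0.999, 0.033], [-1.0, -0.0, 0.004]]
force: [-2.2, 0.1, 6.5]
width: -0.0002
```

carry_out --pt "-10 0 0" --pt "-30 0 0" --pt "-60 0 0" --pt "-80 0 0" --pt "-80 -40 -20" --pt "-80 -85 -35" --pt "-80 -130 -50" --pt "-80 -175 -65" --pt "-80 -220 -75" --pt "-80 -255 -82" --turn '[0, 0, 0, 0, 0, 0, 0, 0, 0, 0]' --gripper '[1, 1, 1, 1, 0.3, 0, 0, 0, 0, 0]'

```text
t: 10.35
tcp_pos: [0.5198, -0.1589, 0.2511]
tcp_rot: [[0.003, -0.032, 0.999], [-0.0, 0.999, 0.032], [-1.0, -0.0, 0.003]]
force: [-0.2, 0.3, 0.3]
width: 0.0853
```

```bash
python3 - <<'E'
from h import *
st(); to(.504,-.183,.2)
a,da=snap('side');b,d=snap('top')
P=cloud('top',d);X,Y,Z=P[...,0],P[...,1],P[...,2]
m=(abs(Z-.09)<.008)&(abs(X-.59)<.08)&(abs(Y-.225)<.075)
print('rim',m.sum(),np.median(Z[m]))
w=(Z<.075)&(abs(X-.59)<.06)&(abs(Y-.225)<.06); print('well',w.sum(), P[w][:,:2].min(0) if w.any() else '', P[w][:,:2].max(0) if w.any() else '')
np.save('top1.npy',P)
q=(Z>.15)&(abs(X-.59)<.1)&(Y>.2)&(Y<.45); print('hatch',P[q].min(0),P[q].max(0))
cv2.imwrite('pics/t1.png',b[:,:,::-1])
c=[cv2.resize(np.ascontiguousarray(x[:,:,::-1]),(390,390),interpolation=cv2.INTER_CUBIC) for x in(a[90:220,160:290],b[130:240,100:210])]
cv2.imwrite('pics/c3.png',np.hstack(c))
E
```

```text
t 10.35 p [ 0.5198 -0.1589  0.2511] F [-0.17  0.26  0.33] w 0.0853
travel [ 51.1 -23.6 -16.7] yaw of tool z 1.83
rim 2509 0.09019313341695478
well 225 [0.57552492 0.20932728] [0.61426362 0.2486319 ]
hatch [0.51321063 0.28503389 0.15019037] [0.6605972  0.3432784  0.27678554]
```

View pics/c3.png

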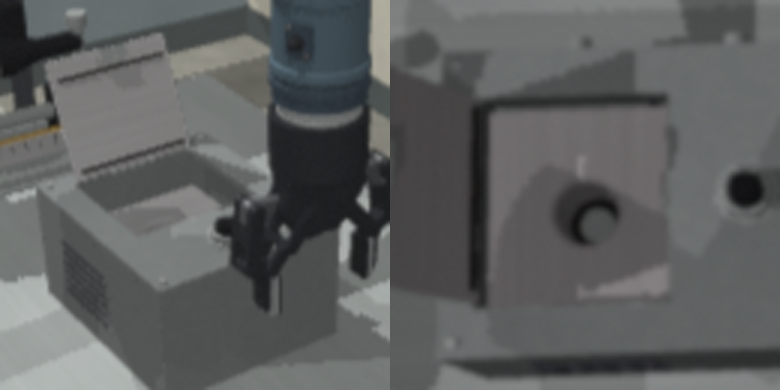

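The hatch is fully open (left) and the well shows in the right half at about (587,214), which is top-camera pixel (156,190). I fit the well mouth precisely by intersecting rays with the rim plane.

```bash
python3 - <<'E'
from h import *
P=np.load('top1.npy'); p=ctrl.camera_params('top'); C=np.linalg.inv(p['extrinsics'])[:3,3]
def fit(zr,zt,rad):
    v,u=np.where((P[...,2]<zt)&(np.hypot(P[...,0]-.59,P[...,1]-.225)<rad))
    q=P[v,u]; t=(zr-C[2])/(q[:,2]-C[2]); R=C+(q-C)*t[:,None]
    R=R[np.hypot(*(R[:,:2]-np.median(R[:,:2],0)).T)<.035]
    (c,r)=cv2.minEnclosingCircle((R[:,:2]*1000).astype(np.float32)); print('well',zr,zt,len(R),'ctr',c,'r',r,'mean',R[:,:2].mean(0),'req',np.sqrt(len(R)*1)*0, R[:,:2].min(0),R[:,:2].max(0))
fit(.0902,.086,.045); fit(.0902,.08,.045)
X,Y,Z=[P[...,i] for i in range(3)]
# compartment rect at deck: pixels below deck
m=(abs(Z-.1402)<.005)&(X>.4)&(X<.75)&(Y>-.02)&(Y<.34)
k,l,s,c=cv2.connectedComponentsWithStats(m.astype(np.uint8)); m=l==1+np.argmax(s[1:,4])
print('deck',cv2.minAreaRect((P[m][:,:2]*1000).astype(np.float32)))
# opening hole: rim & walls projected on deck plane
v,u=np.where((Z<.132)&(abs(X-.592)<.08)&(abs(Y-.225)<.08)); q=P[v,u]; t=(.1402-C[2])/(q[:,2]-C[2]); R=C+(q-C)*t[:,None]
print('opening',cv2.minAreaRect((R[:,:2]*1000).astype(np.float32)))
E
```

```text
well 0.0902 0.086 268 ctr (590.7747192382812, 224.89926147460938) r 34.42219161987305 mean [0.5900461  0.22374465] req 0.0 [0.55683689 0.19691527] [0.62283715 0.25470039]
well 0.0902 0.08 235 ctr (589.8463134765625, 223.52865600585938) r 23.090896606445312 mean [0.58911627 0.22316074] req 0.0 [0.56728425 0.20217448] [0.60964153 0.24400991]
deck ((591.901611328125, 187.0559539794922), (221.23648071289062, 260.42681884765625), 2.356088638305664)
opening ((589.752685546875, 219.88491821289062), (148.03936767578125, 125.33343505859375), 2.5418598651885986)
```

carry_out --pt "0 -12 -8" --pt "10 -24 -16" --pt "40 -24 -16" --pt "60 -24 -16" --pt "60 -24 -16" --turn '[0, 0, 0, 0, 0]' --gripper '[0, 0, 0, 0, 0]'

```text
t: 10.95
tcp_pos: [0.5029, -0.1835, 0.1879]
tcp_rot: [[-0.002, -0.028, 1.0], [0.002, 1.0, 0.028], [-1.0, 0.002, -0.002]]
force: [-1.1, -0.7, 0.0]
width: 0.0856
```

carry_out --pt "25 0 2" --pt "50 0 2" --pt "75 0 2" --pt "95 0 2" --pt "102 0 2" --pt "102 0 2" --pt "102 0 2" --turn '[0, 0, 0, 0, 0, 0, 0]' --gripper '[0, 0, 0, 0, 0, 0, 0]'

```text
t: 11.65
tcp_pos: [0.5057, -0.1834, 0.0873]
tcp_rot: [[-0.001, -0.028, 1.0], [0.001, 1.0, 0.028], [-1.0, 0.001, -0.001]]
force: [0.7, 0.4, -0.2]
width: 0.0857
```

```bash
python3 - <<'E'
from h import *
st(); to(.5055,-.1835,.086)
a,da=snap('side')
cv2.imwrite('pics/c4.png',cv2.resize(np.ascontiguousarray(a[200:310,210:370,::-1]),None,fx=4,fy=4,interpolation=cv2.INTER_CUBIC))
E
```

```text
t 11.65 p [ 0.5057 -0.1834  0.0873] F [ 0.69  0.35 -0.21] w 0.0857
travel [ 1.3 -0.1 -0.2] yaw of tool z 1.62
```

View pics/c4.png

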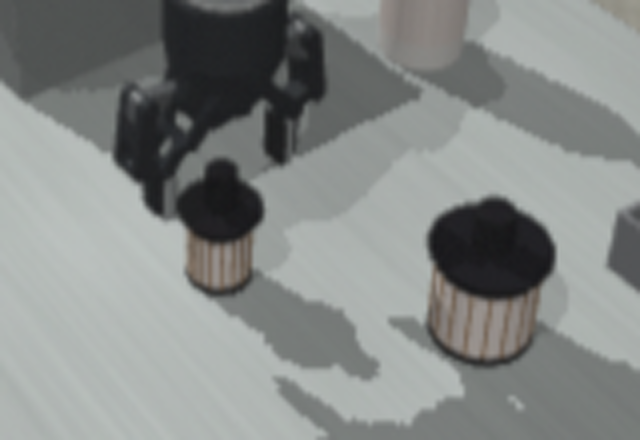

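The fingertips at crop (160,210) and (278,155) straddle the knob at (220,180). Closing.

carry_out --pt "1 0 0" --pt "1 0 0" --pt "1 0 0" --pt "1 0 0" --pt "1 0 0" --pt "1 0 0" --pt "1 0 0" --pt "1 0 0" --turn '[0, 0, 0, 0, 0, 0, 0, 0]' --gripper '[1, 1, 1, 1, 1, 1, 1, 1]'

```text
t: 12.5
tcp_pos: [0.5062, -0.1838, 0.0868]
tcp_rot: [[0.001, -0.028, 1.0], [0.0, 1.0, 0.028], [-1.0, 0.0, 0.001]]
force: [0.2, 0.2, 4.2]
width: 0.0202
```

carry_out --pt "-10 0 0" --pt "-40 0 0" --pt "-80 0 0" --pt "-120 0 0" --pt "-150 0 0" --pt "-170 0 0" --pt "-170 0 0" --turn '[0, 0, 0, 0, 0, 0, 0]' --gripper '[1, 1, 1, 1, 1, 1, 1]'

```text
t: 13.2
tcp_pos: [0.5074, -0.1845, 0.26]
tcp_rot: [[0.005, -0.028, 1.0], [-0.002, 1.0, 0.028], [-1.0, -0.002, 0.005]]
force: [0.7, 0.2, -1.5]
width: 0.0201
```

```bash
python3 - <<'E'
from h import *
st(); to(.5902,.2242,.256); print(ctrl.observe()['tcp_rot'].round(4))
E
```

```text
t 13.2 p [ 0.5074 -0.1845  0.26  ] F [ 0.74  0.23 -1.49] w 0.0201
travel [  3.6 406.2  94.3] yaw of tool z 1.62
[[ 0.0054 -0.0282  0.9996]
 [-0.0021  0.9996  0.0282]
 [-1.     -0.0023  0.0054]]
```

carry_out --pt "-15 25 5" --pt "-20 65 15" --pt "-20 110 25" --pt "-20 155 36" --pt "-20 200 46" --pt "-20 245 57" --pt "-20 290 67" --pt "-20 335 78" --pt "-20 375 87" --pt "-20 400 93" --turn '[0, 0, 0, 0, 0, 0, 0, 0, 0, 0]' --gripper '[1, 1, 1, 1, 1, 1, 1, 1, 1, 1]'

```text
t: 14.2
tcp_pos: [0.5879, 0.2209, 0.277]
tcp_rot: [[0.002, -0.031, 1.0], [-0.002, 1.0, 0.031], [-1.0, -0.002, 0.001]]
force: [0.2, -0.8, -2.8]
width: 0.02
```

```bash
python3 - <<'E'
from h import *
st(); to(.5902,.2242,.195); print(ctrl.observe()['tcp_rot'].round(4))
E
```

```text
t 14.2 p [0.5879 0.2209 0.277 ] F [ 0.24 -0.77 -2.78] w 0.02
travel [82.   3.4  2.2] yaw of tool z 1.76
[[ 0.0015 -0.0308  0.9995]
 [-0.0024  0.9995  0.0308]
 [-1.     -0.0024  0.0014]]
```

carry_out --pt "0 3.4 2.2" --pt "0 3.4 2.2" --pt "20 3.4 2.2" --pt "45 3.4 2.2" --pt "70 3.4 2.2" --pt "82 3.4 2.2" --pt "82 3.4 2.2" --pt "82 3.4 2.2" --turn '[0, 0, 0, 0, 0, 0, 0, 0]' --gripper '[1, 1, 1, 1, 1, 1, 1, 1]'

```text
t: 15.0
tcp_pos: [0.5903, 0.2234, 0.1956]
tcp_rot: [[0.002, -0.03, 1.0], [-0.003, 1.0, 0.03], [-1.0, -0.003, 0.002]]
force: [-0.2, 1.3, -1.1]
width: 0.0203
```

```bash
python3 - <<'E'
from h import *
st(); to(.5902,.2242,.181)
a,da=snap('side')
cv2.imwrite('pics/c5.png',cv2.resize(np.ascontiguousarray(a[80:200,150:290,::-1]),None,fx=4.5,fy=4.5,interpolation=cv2.INTER_CUBIC))
E
```

```text
t 15.0 p [0.5903 0.2234 0.1956] F [-0.17  1.26 -1.15] w 0.0203
travel [14.6  0.8 -0.1] yaw of tool z 1.71
```

View pics/c5.png

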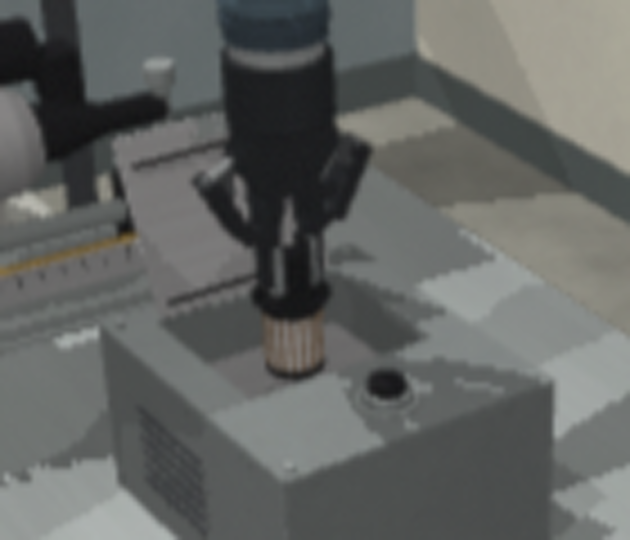

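The element hangs upright in the compartment at crop (293,345), clear of the walls. Lowering with force checks.

carry_out --pt "4 1 0" --pt "8 1 0" --pt "12 1 0" --pt "16 1 0" --pt "19 1 0" --pt "21 1 0" --turn '[0, 0, 0, 0, 0, 0]' --gripper '[1, 1, 1, 1, 1, 1]'

```text
t: 15.65
tcp_pos: [0.5906, 0.2247, 0.1747]
tcp_rot: [[0.003, -0.03, 1.0], [-0.002, 1.0, 0.03], [-1.0, -0.002, 0.003]]
force: [0.1, -1.3, -2.1]
width: 0.0203
```

carry_out --pt "1 0 0" --pt "2 0 0" --pt "3 0 0" --pt "4 0 0" --pt "5 0 0" --turn '[0, 0, 0, 0, 0]' --gripper '[1, 1, 1, 1, 1]'

```text
t: 16.15
tcp_pos: [0.5907, 0.2247, 0.1697]
tcp_rot: [[0.003, -0.03, 1.0], [-0.002, 1.0, 0.03], [-1.0, -0.002, 0.003]]
force: [0.7, 0.8, -1.6]
width: 0.0204
```

carry_out --pt "2 0 0" --pt "4 0 0" --pt "6 0 0" --pt "8 0 0" --pt "10 0 0" --turn '[0, 0, 0, 0, 0]' --gripper '[1, 1, 1, 1, 1]'

```text
t: 16.65
tcp_pos: [0.5907, 0.2247, 0.1596]
tcp_rot: [[0.003, -0.03, 1.0], [-0.002, 1.0, 0.03], [-1.0, -0.002, 0.003]]
force: [0.3, 0.9, -2.4]
width: 0.0208
```

carry_out --pt "2 0 0" --pt "4 0 0" --pt "6 0 0" --pt "8 0 0" --pt "10 0 0" --pt "12 0 0" --pt "14 0 0" --turn '[0, 0, 0, 0, 0, 0, 0]' --gripper '[1, 1, 1, 1, 1, 1, 1]'

```text
t: 17.35
tcp_pos: [0.5908, 0.2247, 0.1454]
tcp_rot: [[0.003, -0.03, 1.0], [-0.002, 1.0, 0.03], [-1.0, -0.002, 0.003]]
force: [0.8, -0.3, -2.0]
width: 0.02
```

carry_out --pt "2 0 0" --pt "4 0 0" --pt "6 0 0" --pt "8 0 0" --pt "10 0 0" --pt "12 0 0" --turn '[0, 0, 0, 0, 0, 0]' --gripper '[1, 1, 1, 1, 1, 1]'

```text
t: 17.95
tcp_pos: [0.5908, 0.2247, 0.1332]
tcp_rot: [[0.003, -0.03, 1.0], [-0.002, 1.0, 0.03], [-1.0, -0.002, 0.003]]
force: [-0.0, -0.5, -2.0]
width: 0.0205
```

carry_out --pt "1 0 0" --pt "2 0 0" --pt "3 0 0" --pt "4 0 0" --pt "5 0 0" --turn '[0, 0, 0, 0, 0]' --gripper '[1, 1, 1, 1, 1]'

```text
t: 18.45
tcp_pos: [0.5908, 0.2246, 0.1282]
tcp_rot: [[0.003, -0.03, 1.0], [-0.002, 1.0, 0.03], [-1.0, -0.002, 0.003]]
force: [0.2, 0.3, -2.2]
width: 0.0201
```

carry_out --pt "0.7 0 0" --pt "1.4 0 0" --pt "2.1 0 0" --pt "2.8 0 0" --turn '[0, 0, 0, 0]' --gripper '[1, 1, 1, 1]'

```text
t: 18.85
tcp_pos: [0.5911, 0.2247, 0.1265]
tcp_rot: [[0.004, -0.03, 1.0], [-0.002, 1.0, 0.03], [-1.0, -0.002, 0.004]]
force: [-2.3, -1.2, 5.7]
width: 0.02
```

carry_out --pt "0.7 0 0" --pt "1.4 0 0" --pt "2.1 0 0" --pt "2.8 0 0" --turn '[0, 0, 0, 0]' --gripper '[1, 1, 1, 1]'

```text
t: 19.25
tcp_pos: [0.5911, 0.2247, 0.1245]
tcp_rot: [[0.004, -0.03, 1.0], [-0.002, 1.0, 0.03], [-1.0, -0.002, 0.004]]
force: [-2.2, -0.4, 5.6]
width: 0.0202
```

carry_out --pt "0.7 0 0" --pt "1.4 0 0" --pt "2.1 0 0" --pt "2.8 0 0" --turn '[0, 0, 0, 0]' --gripper '[1, 1, 1, 1]'

```text
t: 19.65
tcp_pos: [0.5911, 0.2247, 0.1223]
tcp_rot: [[0.005, -0.03, 1.0], [-0.002, 1.0, 0.03], [-1.0, -0.002, 0.005]]
force: [-2.2, -0.6, 5.5]
width: 0.0205
```

Carrier sliding at about 8 N of push. Expected home is near TCP z ≈ 0.117.

carry_out --pt "0.7 0 0" --pt "1.4 0 0" --pt "2.1 0 0" --pt "2.8 0 0" --turn '[0, 0, 0, 0]' --gripper '[1, 1, 1, 1]'

```text
t: 20.05
tcp_pos: [0.5911, 0.2247, 0.1202]
tcp_rot: [[0.005, -0.03, 1.0], [-0.002, 1.0, 0.03], [-1.0, -0.002, 0.005]]
force: [-3.2, -0.8, 5.7]
width: 0.0202
```

carry_out --pt "0.7 0 0" --pt "1.4 0 0" --pt "2.1 0 0" --turn '[0, 0, 0]' --gripper '[1, 1, 1]'

```text
t: 20.35
tcp_pos: [0.591, 0.2247, 0.1188]
tcp_rot: [[0.005, -0.03, 1.0], [-0.002, 1.0, 0.03], [-1.0, -0.002, 0.005]]
force: [-2.4, -0.2, 5.3]
width: 0.0205
```

carry_out --pt "0.7 0 0" --pt "1.4 0 0" --pt "2 0 0" --turn '[0, 0, 0]' --gripper '[1, 1, 1]'

```text
t: 20.65
tcp_pos: [0.591, 0.2247, 0.1174]
tcp_rot: [[0.006, -0.03, 1.0], [-0.001, 1.0, 0.03], [-1.0, -0.002, 0.006]]
force: [-2.1, -1.4, 5.6]
width: 0.0203
```

carry_out --pt "0.6 0 0" --pt "1.2 0 0" --pt "1.8 0 0" --turn '[0, 0, 0]' --gripper '[1, 1, 1]'

```text
t: 20.95
tcp_pos: [0.591, 0.2247, 0.1169]
tcp_rot: [[0.007, -0.03, 1.0], [-0.001, 1.0, 0.03], [-1.0, -0.001, 0.006]]
force: [-4.6, -1.1, 12.6]
width: 0.0202
```

carry_out --pt "0.6 0 0" --pt "1.2 0 0" --pt "1.5 0 0" --turn '[0, 0, 0]' --gripper '[1, 1, 1]'

```text
t: 21.25
tcp_pos: [0.5911, 0.2247, 0.1169]
tcp_rot: [[0.007, -0.03, 1.0], [-0.001, 1.0, 0.03], [-1.0, -0.001, 0.007]]
force: [-5.4, -1.4, 11.6]
width: 0.0203
```

Hard stop at 0.1169 as predicted. One slightly firmer push to confirm, then ease off, release and retreat.

carry_out --pt "0.8 0 0" --pt "1.6 0 0" --pt "2 0 0" --pt "2 0 0" --turn '[0, 0, 0, 0]' --gripper '[1, 1, 1, 1]'

```text
t: 21.65
tcp_pos: [0.5911, 0.2247, 0.1168]
tcp_rot: [[0.008, -0.031, 0.999], [-0.001, 1.0, 0.031], [-1.0, -0.001, 0.008]]
force: [-5.8, -1.7, 13.8]
width: 0.0208
```

carry_out --pt "0 0 0" --pt "0 0 0" --pt "0 0 0" --pt "0 0 0" --pt "0 0 0" --pt "0 0 0" --pt "0 0 0" --turn '[0, 0, 0, 0, 0, 0, 0]' --gripper '[1, 1, 0.4, 0.4, 0.4, 0.4, 0.4]'

```text
t: 22.35
tcp_pos: [0.5911, 0.2247, 0.1167]
tcp_rot: [[0.008, -0.031, 0.999], [-0.001, 1.0, 0.031], [-1.0, -0.001, 0.008]]
force: [-0.3, -0.3, 0.2]
width: 0.0516
```

carry_out --pt "-5 0 0" --pt "-15 0 0" --pt "-30 0 0" --pt "-50 0 0" --pt "-75 0 0" --pt "-100 0 0" --pt "-130 0 0" --pt "-150 -20 0" --pt "-150 -60 0" --pt "-150 -105 0" --turn '[0, 0, 0, 0, 0, 0, 0, 0, 0, 0]' --gripper '[0.4, 0.4, 0.4, 0.4, 0.4, 0.4, 0.4, 0.4, 0.4, 0.4]'

```text
t: 23.35
tcp_pos: [0.5939, 0.1199, 0.2692]
tcp_rot: [[0.012, -0.033, 0.999], [-0.0, 0.999, 0.033], [-1.0, -0.001, 0.012]]
force: [0.6, 0.2, -0.2]
width: 0.0514
```

carry_out --pt "0 -45 -10" --pt "0 -90 -20" --pt "0 -135 -30" --pt "0 -180 -40" --pt "0 -220 -50" --pt "0 -250 -55" --turn '[0, 0, 0, 0, 0, 0]' --gripper '[0.4, 0.4, 0.4, 0.4, 0.4, 0.4]'

```text
t: 23.95
tcp_pos: [0.5465, -0.1343, 0.27]
tcp_rot: [[0.014, -0.031, 0.999], [-0.001, 1.0, 0.031], [-1.0, -0.002, 0.014]]
force: [0.5, -0.8, -0.5]
width: 0.0509
```

```bash
python3 - <<'E'
from h import *
st()
a,da=snap('side');b,d=snap('top')
P=cloud('top',d);X,Y,Z=P[...,0],P[...,1],P[...,2]
r=np.hypot(X-.5904,Y-.2245); 
m=(r<.027)&(r>.015); print('flange top z',np.nanmedian(Z[m]),m.sum()); m=(r>.036)&(r<.05);print('rim z',np.nanmedian(Z[m])); m=r<.03; print('knob top',np.nanmax(Z[m]))
f=(abs(Z-.094)<.003)&(r<.033); 
q=(Z>.15)&(abs(X-.59)<.1)&(Y>.2)&(Y<.45); print('hatch',P[q].min(0),P[q].max(0))
c=[cv2.resize(np.ascontiguousarray(x[:,:,::-1]),(390,390),interpolation=cv2.INTER_CUBIC) for x in(a[90:220,160:290],b[130:240,100:210])]
cv2.imwrite('pics/c6.png',np.hstack(c))
E
```

```text
t 23.95 p [ 0.5465 -0.1343  0.27  ] F [ 0.45 -0.81 -0.49] w 0.0509
flange top z 0.09448547115664829 223
rim z 0.09019777846156862
knob top 0.12985012055751954
hatch [0.5128045  0.28438793 0.15011002] [0.66060397 0.34319862 0.27760259]
```

View pics/c6.png

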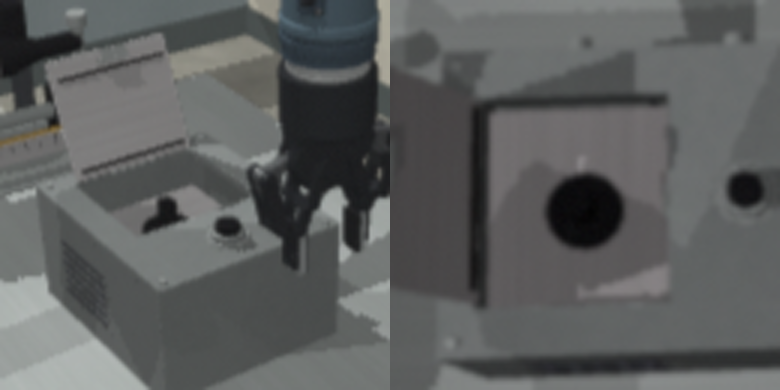

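The flange lies flat on the rim plate (round black disc at (585,210)), with its top 4.3 mm above the rim against a 4 mm thickness. The hatch is still fully open and the robot is clear.

```bash
python3 -c "
from rig import ctrl
print(ctrl.hand_in())"
```

```text
the job is handed in; nothing more can be done
None
```

The small element is fitted in the well, knob up and home on the rim. The hatch is open, and I handed the job in at about 24 s of the 72 s allowed.

- **Button and hatch:** I felt my way down to the button and pressed it about 6 mm, with no reading over 8 N. The catch let go and the hatch swung fully open by itself, with the gripper held still over the button.
- **Element:** I gripped it by the knob and lowered it into the well. The seal carrier slid at about 8 N of push. It then came to a hard stop within 0.1 mm of the height I had worked out for home. The highest reading was about 14 N upward, and a final firmer push gave no further travel. I eased off, let go and moved clear.
- **Last checks:** The flange top measured 4.3 mm above the rim plate against a 4 mm flange, so it is seated within depth noise. The hatch measured the same as just after it opened, up to 0.277 m, and the force reading was near zero.
- **Disagreements:** The two cameras differed by about 2 mm in position, so I used the top camera throughout. While pressing the element I also saw about 5 N of sideways force, which went away on release.
- **Not checked:** I did not measure the larger element, oil bottle and spanner again at the end. No move was made near enough to touch them.

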